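# Put the last bundle away in the stock chest

## Task

Raise the lid of the stock chest, take it past its balance point and let it back gently, without dropping it or forcing it, until it leans on the rubber stops of its lid rest and stays open by itself. Then take the finished bundle of leaf packets that stands alone on the table to the right of the chest and lower it gently into the empty well of the chest, upright and fully down on the card that lies there. Leave the other things where they are.

Things in the scene. Friction and masses are not known exactly. Their poses are not given: they have to be found in the camera images.
- chest: dark teak stock chest, fixed, 150 mm deep (x), 320 wide (y), 100 high, walls and floor 10 mm. Origin: centre of its underside; x to its back (hinge side), y to its left, z up. In it lies a 25 mm thick insert (top 35 mm above origin) with three square wells 54 mm wide, 2 mm chamfers, open down to the chest floor (z 10 mm), centred at x 0 and y -100, 0, +100 mm
- lid (a joint): lid angle: 0 shut (as at the start), grows as it opens. Below about 1.47 rad the lid falls shut, above it falls back onto the lid rest; it stays nowhere between. Lid: teak board, 158 mm from hinge to front edge, 326 wide, 12 thick, 0.4 to 0.65 kg, easy hinge along the chest's y
- lid_hinge (a point): middle of the lid's hinge axis, on the far upper edge of the chest: 75 mm behind (+x) and 100 mm above the chest's origin; axes as the chest
- lid_pull (a point): middle of the brass pull on the lid near its front edge: round bar 12 mm thick, 110 long, parallel to the hinge, a leg at each end, its axis 45 mm off the lid's top face. Lid shut: 143 mm before (-x) and 57 mm above the hinge axis; it turns about that axis with the lid, whose edge is 15 mm beyond it. Axes turn with the lid: y along the bar
- lid_rest (a point): lid rest: two level screws with rubber tips on slanting brackets at the chest's back, 110 mm to each side of this point, 80 mm above the hinge axis. Bracket tops 195 mm high; screws end up to 222 mm behind chest origin. Their setting varies by 34 mm, unreported: the lid meets the tips anywhere from 1.66 to 2.02 rad. Pressed at the pull they give about 0.26 mm per N, and are solid after 7 mm
- bundle: the finished bundle to put away: square upright block of yellow leaf packets between two card boards with a white paper band over it, 50 x 50 mm and 75 mm high, 0.15 to 0.31 kg, standing alone on the table to the right of the chest. Origin: centre of its underside, z up
- card: loose square of brown card, 51 x 51 x 4 mm, lying on the chest floor in the empty well (which of the three wells is empty varies). Origin: centre of its underside. The seated bundle stands on it, its underside 14 mm above the chest's origin
- bundle_a: one of two bundles, just like the finished one, that stand already in the other wells on the chest floor. Origin: centre of its underside. To be left alone
- bundle_b: the other bundle in the chest. Origin: centre of its underside. To be left alone
- stapler: desk stapler 135 x 36 mm, 53 mm high, on the table in front of the chest. Origin: centre of its underside. To be left alone
- bowl: white china bowl, 110 mm across, 45 mm high, to the left of the chest. Origin: centre of its underside. To be left alone
- loose_packets: low stack of packets without a band, 60 x 60 mm, 32 mm high, beyond the finished bundle. Origin: centre of its underside. To be left alone
- paste_jar: clear jar with a white cap, 60 mm across, 75 mm high, to the left of the chest. Origin: centre of its underside. To be left alone
- bone_folder: flat wooden folding stick, about 180 x 24 mm, 6 mm thick, near the robot's left. Origin: centre of its underside. To be left alone

How it is judged:
On the way, in this order (a step that is already met when the one before it is completed fails the run):
1. the lid rests open on its lid rest (beyond 1.64 rad, still), let go (value of joint lid above 1.64 rad and velocity of joint lid between -0.08 and 0.08 rad/s and contact force between the fingers and lid below 0.1 N), for 0.3 s.
2. the finished bundle is down on the card in the empty well (z of bundle in the frame of chest below 0.017 m and horizontal distance between bundle and card below 0.008 m and angle between bundle's own z axis and vertical below 0.06 rad), for 0.2 s.
At the end, for the whole second after the job is handed in: The lid leans still on its lid rest, open beyond 1.64 rad; the finished bundle stands at rest and upright (within 0.06 rad) in the empty well, on the card (centres within 8 mm) and fully down: its underside no more than 17 mm above the chest's origin (14 mm when seated) (all of step 2 and value of joint lid above 1.64 rad and velocity of joint lid between -0.08 and 0.08 rad/s and linear speed of bundle below 0.02 m/s); the robot touches nothing.
It fails at once if the lid is let drop: it swings faster than 1.2 rad/s back onto its rest (beyond 1.6 rad), or falls shut faster than 1.5 rad/s ((value of joint lid above 1.6 rad and velocity of joint lid above 1.2 rad/s) or velocity of joint lid below -1.5 rad/s).
It fails at once if the lid is forced against its rest: more than 25 N on the rubber tips (about 12 N at the pull) (contact force between lid and chest above 25 N).
It fails at once if the bundle is pressed into the chest with more than 30 N (contact force between bundle and chest above 30 N or contact force between bundle and card above 30 N).
It fails at once if the bundle is dropped: it falls free at more than 0.4 m/s (linear speed of bundle above 0.4 m/s and contact force between the fingers and bundle below 0.05 N).
It fails at once if a bundle in the chest is moved more than 10 mm, or another thing on the table more than 20 mm (distance of any of bundle_a, bundle_b from where it was at the start of the episode above 0.01 m or distance of any of stapler, bowl, loose_packets, paste_jar, bone_folder from where it was at the start of the episode above 0.02 m).
It also fails if it takes over 72 s, if anything falls off the work surface, if the arm or the gripper's body presses on something with over 40 N, if the wrist force passes 120 N, or if a joint passes its speed limit or range.

## Robot

A 6-joint arm with a two-finger parallel gripper is mounted at the origin on the work surface. World frame = base frame: x ahead of the robot, y to its left, z up, the work surface at z = 0. Lengths are in m, angles in rad, forces in N, time in s.
With the tool pointing down it reaches from about 0.325 to 0.775 m from the base axis. Payload 5.5 kg.
Tool frame: the origin (TCP) lies on the centre line of the jaws, within the pads' length; the fingertips stand 14 mm ahead of it and the grasp point (between the pads) lies 5 mm behind it (tips_ahead is the distance from the TCP to the fingertips, in m); z points along the fingers, y is the line along which they close (so a half turn about z gives the same grasp; the last joint's range is limited). The gripper opens to 85 mm and grips with 20 to 120 N. Pads are 22 mm wide; open, the fingers measure 114 mm over their backs; the gripper's body (76 mm by 85 mm) begins 54 mm behind the grasp point. The pads swing forward as they close: fully open they stand 13 mm farther back than shut.
Start: joints at [1.114, 0.091, 1.231, -0, 1.82, -0.057], TCP at [0.234, 0.553, 0.245] pointing down, gripper open.
Joint ranges: [-2.87, 2.87], [-0.86, 2.18], [0.17, 2.46], [-1.51, 4.65], [0.06, 2.69], [-2.65, 2.65]. Speed limits (rad/s): [2.57, 2.57, 3.01, 3.14, 3.14, 3.14].

## Interface

Orientations are given as a unit quaternion [w, x, y, z].
In Python, from station import movep, move_linear, goto_joints, move_gripper, wait, solve_ik, get_obs, grab_frame, camera_params, Unreachable, finish_job, cut_out, pinpoint, tips_ahead gives the robot as it stands. Calls block until the motion is done:
- movep(position, orientation): joint-space move of the TCP to a pose.
- move_linear(position, vel=0.15, frame=None, max_force=None): straight line of the TCP; frame=None keeps the orientation; vel is the mean speed in m/s. With max_force (N) it stops when the force on the tool has changed by that much, and returns True; else False.
- goto_joints(angles): joint-space move.
- move_gripper(opening): finger opening in m; the grip force is fixed at half the most; returns when the fingers have stopped.
- wait(seconds).
- solve_ik(position, orientation): joint angles nearest the present ones, or None.
- get_obs(): the state.
- grab_frame(name): name is "side" or "top" or "wrist"; returns the picture (420x560x3 uint8, blue, green, red); there is no depth.
- camera_params(name): a dict with "K" (3x3 intrinsics, pixels), "rvec" (rotation vector, rad) and "tvec" (3), from world to camera coordinates, as OpenCV has them; the wrist camera has in their place "mount" (4x4, takes a point from camera to tool coordinates, whose origin is the TCP and whose axes are the flange's). Camera axes: x right, y down, z forward; pixel columns grow to the right and rows downward; lengths in m; the calibration is good to about 2 mm. A picture is of the moment at which its call begins: read the wrist's pose just before it. camera_params takes no time and is no camera call.
A pose or a line that the arm cannot do raises Unreachable and nothing moves.
- finish_job(): hands the job in, once; it reports no verdict.
Trained networks look in the newest picture that a camera, given by its name, has taken for a name from the list of things; names that differ only in an ending like _2 or _b are one class to them, and where a whole thing is asked for, a point or a joint stands for the part that bears it (a point fixed in the world has none). Each returns a list of dicts, best first, with "conf" (0 to 1); they miss things now and then, are a little off and sometimes report something else, mostly with a low value. They report only what shows in the picture. A call takes as long as a camera call.
- cut_out(target, camera): "region" (420x560 bool, what is visible of it) and "uv" ([column, row] in pixels, amid what is visible of it).
- pinpoint(target, camera): "uv" ([column, row] in pixels: a listed point, or the origin of a listed thing).
The state is a dict: "time_s": time; "joints": joint angles; "dq": joint speeds; "joint_torque": joint torques, N m; "tool_pos": TCP position; "eef_rot": TCP orientation; "wrist_force": force on the tool from outside, world axes, zero at the start; "torque": the same for the moment, N m; "gripper_width": finger opening in m.
Only numpy, scipy, OpenCV 4.12 (cv2) and the standard library are available. Lean on these libraries where they do the work, as an engineer would, in place of code of your own. Each camera call takes 0.05 s, during which the arm holds its last target. There are 200 camera calls.

## Working session

There is one attempt and no reset: what is moved stays moved. The work goes in short steps, each a Python script; the robot and the scene stay as the last script left them, time stands still between calls to the robot, and variables do not carry over. Pictures are saved under pics/ and viewed, on a budget of 10 in all, crops included, one or two more only if the job needs it, and the job is handed in when it is done.

```bash
ls; mkdir -p pics; cat > h.py <<'E'
import numpy as np, cv2, sys
from station import *
from scipy.spatial.transform import Rotation as R
def cam(n):
    p=camera_params(n); K=np.array(p["K"],float)
    if "mount" in p:
        o=get_obs(); q=o["eef_rot"]; T=np.eye(4)
        T[:3,:3]=R.from_quat([q[1],q[2],q[3],q[0]]).as_matrix(); T[:3,3]=o["tool_pos"]
        M=T@np.array(p["mount"]); Rc=M[:3,:3].T; t=-Rc@M[:3,3]
    else:
        Rc=cv2.Rodrigues(np.array(p["rvec"],float))[0]; t=np.array(p["tvec"],float).ravel()
    return K,Rc,t
def ray(c,uv):
    K,Rc,t=c; d=Rc.T@np.linalg.solve(K,[uv[0],uv[1],1]); return -Rc.T@t,d/np.linalg.norm(d)
def onz(c,uv,z):
    o,d=ray(c,uv); return o+d*(z-o[2])/d[2]
def tri(rs):
    A=sum(np.eye(3)-np.outer(d,d) for o,d in rs); b=sum((np.eye(3)-np.outer(d,d))@o for o,d in rs)
    p=np.linalg.solve(A,b); return p,[float(np.linalg.norm((np.eye(3)-np.outer(d,d))@(p-o))) for o,d in rs]
def proj(c,P):
    K,Rc,t=c; x=(Rc@np.atleast_2d(P).T).T+t; u=(K@x.T).T; return u[:,:2]/u[:,2:]
E
python3 - <<'E'
from h import *
np.set_printoptions(precision=4,suppress=True)
c={}
ims={}
for n in("side","top"):
    c[n]=cam(n); ims[n]=grab_frame(n); print(n,"cam at",-c[n][1].T@c[n][2])
    for t in("chest","lid_hinge","lid_pull","lid_rest","bundle","stapler","loose_packets"):
        r=pinpoint(t,n); print(n,t,[(np.round(x["uv"],1),round(x["conf"],2)) for x in r[:3]])
cv2.imwrite("pics/a.png",cv2.resize(np.vstack([ims["side"],ims["top"]]),(448,672)) if 0 else cv2.resize(np.hstack([ims["side"],ims["top"]]),(800,300)))
cv2.imwrite("pics/side0.png",ims["side"]);cv2.imwrite("pics/top0.png",ims["top"])
print(get_obs())
E
```

```text
pics
side cam at [ 0.0993 -0.5461  0.8786]
side chest [(array([255.7, 228.8]), 0.76)]
side lid_hinge [(array([275.4, 190.3]), 0.85)]
side lid_pull [(array([235.7, 200.8]), 0.9)]
side lid_rest []
side bundle [(array([357. , 354.2]), 0.74)]
side stapler [(array([260.5, 323.4]), 0.87)]
side loose_packets [(array([398.2, 280.6]), 0.74)]
top cam at [0.4561 0.0307 1.194 ]
top chest [(array([249.2, 208.2]), 0.87)]
top lid_hinge [(array([247.4, 173.9]), 0.72)]
top lid_pull [(array([248.9, 233.8]), 0.93), (array([244.8, 173.3]), 0.19)]
top lid_rest []
top bundle [(array([422.3, 219.9]), 0.92)]
top stapler [(array([348.7, 268.8]), 0.63), (array([189.7, 282. ]), 0.24)]
top loose_packets [(array([391.6, 130.9]), 0.64)]
{'time_s': 0.8, 'joints': array([ 1.1143,  0.0911,  1.2307, -0.    ,  1.8198, -0.0567]), 'dq': array([-0.0006, -0.0015, -0.0017, -0.0005, -0.0003, -0.0008]), 'joint_torque': array([  0.0006, -45.8426, -41.8061,   0.0001,   0.0007,   0.    ]), 'tool_pos': array([0.2335, 0.5527, 0.2453]), 'eef_rot': array([0.    , 0.1986, 0.9801, 0.    ]), 'wrist_force': array([ 0.0637, -0.7081, -0.3411]), 'torque': array([-0.0472,  0.0158,  0.011 ]), 'gripper_width': 0.08526349230696738}
```

View pics/side0.png

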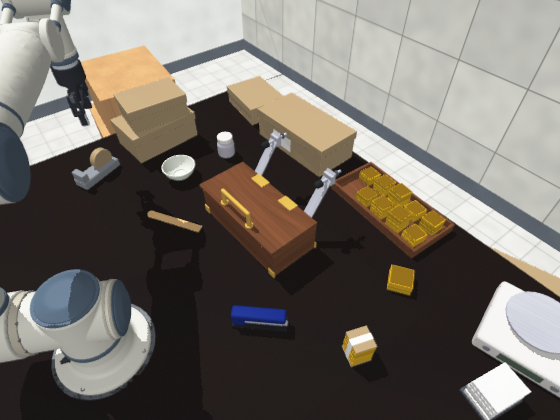

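View pics/top0.png

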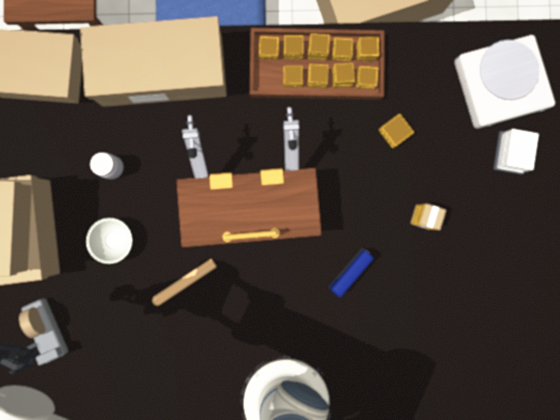

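```bash
python3 - <<'E'
from h import *
np.set_printoptions(precision=4,suppress=True)
s,t=cam("side"),cam("top")
for n,a,b in(("chest",[255.7,228.8],[249.2,208.2]),("hinge",[275.4,190.3],[247.4,173.9]),("pull",[235.7,200.8],[248.9,233.8]),("bundle",[357,354.2],[422.3,219.9]),("stapler",[260.5,323.4],[348.7,268.8]),("loose",[398.2,280.6],[391.6,130.9])):
    print(n,*tri([ray(s,a),ray(t,b)]),onz(t,b,dict(hinge=.1,pull=.157).get(n,0)))
# lid outline in top
r=cut_out("lid","top"); print([x["conf"] for x in r])
if r:
    m=r[0]["region"].astype(np.uint8); cnt=max(cv2.findContours(m,0,2)[0],key=cv2.contourArea)
    print("lid rect",cv2.boxPoints(cv2.minAreaRect(cnt)),m.sum())
    print([onz(t,p,.11) for p in cv2.boxPoints(cv2.minAreaRect(cnt))])
r=cut_out("bundle","top")
for x in r[:2]:
    m=x["region"].astype(np.uint8); cnt=max(cv2.findContours(m,0,2)[0],key=cv2.contourArea); print("bundle",x["conf"],x["uv"],cv2.minAreaRect(cnt))
E
```

```text
chest [ 0.4898  0.0819 -0.0047] [0.0014245398967377434, 0.001424539896737662] [0.4909 0.0809 0.    ]
hinge [0.5654 0.0803 0.112 ] [0.003152923401005757, 0.0031529234010056134] [0.5693 0.0791 0.1   ]
pull [0.4295 0.0761 0.1578] [0.0003193319330290282, 0.0003193319330289893] [0.4292 0.0763 0.157 ]
bundle [ 0.4524 -0.3663  0.0043] [0.003678195579510216, 0.0036781955795102857] [ 0.4496 -0.3653  0.    ]
stapler [ 0.3272 -0.1711 -0.006 ] [0.001273425736849, 0.0012734257368491313] [ 0.3289 -0.1708  0.    ]
loose [ 0.6826 -0.2936  0.0012] [0.0001363474373643271, 0.00013634743736423317] [ 0.6829 -0.294   0.    ]
[0.76, 0.34]
lid rect [[175.0083 178.3849]
 [314.7374 166.6005]
 [320.6043 236.1659]
 [180.8753 247.9503]] 9576
[array([0.5618, 0.248 , 0.11  ]), array([ 0.5817, -0.0799,  0.11  ]), array([ 0.4182, -0.0889,  0.11  ]), array([0.3992, 0.2371, 0.11  ])]
bundle 0.85 [425.9, 216.4] ((427.0000305175781, 216.50001525878906), (29.409177780151367, 23.71708106994629), 18.43494987487793)
```

The side view shows the shut chest (256,229) with its pull (236,201), two rest brackets behind it, the bundle (357,354) and the stapler (260,323). The top view shows the lid at (249,208) turned about 3–4°, the pull (249,234) and the bundle (427,216). The triangulated heights match what they should be. Next is a close look at the pull, and at the bundle for its yaw.

```bash
cat >> h.py <<'E'
def down(psi,tilt=0):  # tool down, closing line along heading psi (half turn chosen by caller)
    y=np.array([np.cos(psi),np.sin(psi),0]); z=np.array([0,0,-1.]); x=np.cross(y,z)
    q=R.from_matrix(np.c_[x,y,z]).as_quat(); return np.array([q[3],q[0],q[1],q[2]])
E
python3 - <<'E'
from h import *
np.set_printoptions(precision=4,suppress=True)
print("tips",tips_ahead)
print("mount",np.array(camera_params("wrist")["mount"]))
for psi in(.06,.06+np.pi):
    print(psi,solve_ik([.40,.076,.33],down(psi)))
psi=min((.06,.06+np.pi),key=lambda p:abs(solve_ik([.40,.076,.33],down(p))[5]))
movep([.40,.076,.33],down(psi))
c=cam("wrist"); im=grab_frame("wrist"); cv2.imwrite("pics/w1.png",im)
for t in("lid_pull","lid_hinge","lid_rest"):
    r=pinpoint(t,"wrist"); print(t,[(x["uv"],x["conf"],onz(c,x["uv"],.157 if t=="lid_pull" else .1)) for x in r[:2]])
hsv=cv2.cvtColor(im,cv2.COLOR_BGR2HSV)
m=cv2.inRange(hsv,(20,120,120),(35,255,255))
n,l,st,ce=cv2.connectedComponentsWithStats(m)
for i in range(1,n):
    if st[i,4]>300:
        rr=cv2.minAreaRect(np.argwhere(l==i)[:,::-1].astype(np.float32)); print(st[i],rr,[onz(c,p,.157) for p in cv2.boxPoints(rr)])
print(psi,get_obs()["joints"],get_obs()["time_s"])
E
```

```text
tips 0.014
mount [[-0.0018 -0.9528 -0.3037  0.0776]
 [ 1.     -0.0017 -0.0006 -0.0005]
 [ 0.     -0.3037  0.9528 -0.1285]
 [ 0.      0.      0.      1.    ]]
0.06 [ 0.1042 -0.3845  1.5082 -0.      2.0179  0.0442]
3.201592653589793 NoneTraceback (most recent call last):
  File "<stdin>", line 7, in <module>
  File "<stdin>", line 7, in <lambda>
TypeError: 'NoneType' object is not subscriptable
```

```bash
python3 - <<'E'
from h import *
np.set_printoptions(precision=4,suppress=True)
psi=.06
movep([.40,.076,.33],down(psi))
c=cam("wrist"); im=grab_frame("wrist"); cv2.imwrite("pics/w1.png",im)
for t in("lid_pull","lid_hinge","lid_rest"):
    r=pinpoint(t,"wrist"); print(t,[(x["uv"],x["conf"],onz(c,x["uv"],.157 if t=="lid_pull" else .1)) for x in r[:2]])
hsv=cv2.cvtColor(im,cv2.COLOR_BGR2HSV)
m=cv2.inRange(hsv,(15,120,100),(35,255,255))
n,l,st,ce=cv2.connectedComponentsWithStats(m)
for i in range(1,n):
    if st[i,4]>300:
        rr=cv2.minAreaRect(np.argwhere(l==i)[:,::-1].astype(np.float32)); print(st[i],rr,[onz(c,p,.157) for p in cv2.boxPoints(rr)])
print(get_obs()["joints"],get_obs()["time_s"])
E
```

```text
lid_pull [([310.8, 197.6], 0.63, array([0.4285, 0.0758, 0.157 ]))]
lid_hinge [([426.5, 188.8], 0.67, array([0.5717, 0.0801, 0.1   ]))]
lid_rest []
[ 409  110   36   51 1522] ((426.4923400878906, 134.56155395507812), (30.636579513549805, 52.83879852294922), 7.125016689300537) [array([0.5196, 0.1203, 0.157 ]), array([0.5169, 0.1685, 0.157 ]), array([0.5457, 0.1669, 0.157 ]), array([0.55  , 0.1184, 0.157 ])]
[ 295  128   25  128 1924] ((306.90576171875, 191.47695922851562), (22.058271408081055, 127.01397705078125), 1.2060487270355225) [array([0.4166, 0.0114, 0.157 ]), array([0.4097, 0.143 , 0.157 ]), array([0.4306, 0.1439, 0.157 ]), array([0.4403, 0.0123, 0.157 ])]
[ 396  214   33   44 1119] ((412.29925537109375, 235.53903198242188), (27.63547134399414, 46.51899337768555), 7.431407928466797) [array([0.5255, 0.0155, 0.157 ]), array([0.5228, 0.0675, 0.157 ]), array([0.5516, 0.0654, 0.157 ]), array([0.5558, 0.0131, 0.157 ])]
[ 519  242   41   59 1606] ((540.5, 270.5), (41.10954666137695, 56.21392059326172), 4.085616588592529) [array([ 0.6717, -0.0257,  0.157 ]), array([0.656 , 0.0418, 0.157 ]), array([0.7005, 0.0411, 0.157 ]), array([ 0.7191, -0.0267,  0.157 ])]
[ 502  314   58   66 1532] ((530.5, 346.5), (65.0, 57.0), 90.0) [array([ 0.6599, -0.0489,  0.157 ]), array([ 0.7253, -0.0449,  0.157 ]), array([ 0.7567, -0.1379,  0.157 ]), array([ 0.6861, -0.1422,  0.157 ])]
[ 0.1054 -0.3839  1.5082  0.0001  2.0178  0.0442] 2.9583
```

View pics/w1.png

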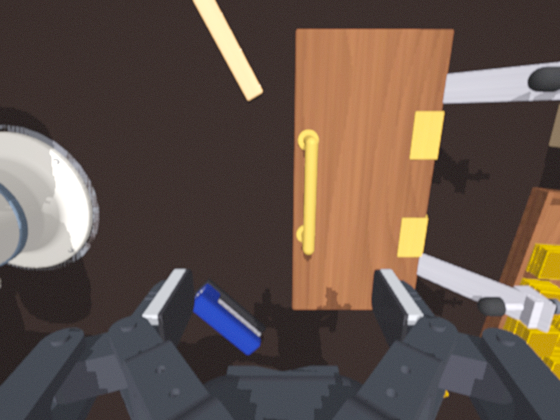

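The wrist view shows the pull bar from (312,138) to (308,250), with lid corners near (297,30), (451,31), (417,310) and (292,310). I'll get the yaw from these.

```bash
python3 - <<'E'
from h import *
np.set_printoptions(precision=4,suppress=True)
c=cam("wrist"); im=cv2.imread("pics/w1.png")
# lid mask = brown component around (370,200)
hsv=cv2.cvtColor(im,cv2.COLOR_BGR2HSV)
m=((hsv[...,2]>60)).astype(np.uint8); 
def edge(rows,f):
    pts=[]
    for r in rows:
        pts.append(f(r))
    return np.array(pts)
# front edge: first bright pixel from col 275 to the right
fr=edge([50,60,70,80,100,115,265,280,295],lambda r:(275+np.argmax(m[r,275:340]),r))
tp=edge(range(305,445,10),lambda u:(u,15+np.argmax(m[15:60,u])))
print(fr.T,tp.T)
for pts,a in((fr,"front"),(tp,"left")):
    W=np.array([onz(c,p,.112)[:2] for p in pts]); vx,vy,x0,y0=cv2.fitLine(W.astype(np.float32),cv2.DIST_HUBER,0,.01,.01).ravel()
    print(a,"yaw",np.arctan2(-vx*np.sign(vy),abs(vy)) if a=="front" else np.arctan2(vy*np.sign(vx),abs(vx)),(x0,y0))
for p in((312,138),(308,250)): print(onz(c,p,.157+.0))
# bar line
b=cv2.inRange(hsv,(15,120,100),(35,255,255)); W=[]
for r in range(155,225,6):
    cs=np.flatnonzero(b[r,290:330])+290; W.append(onz(c,(cs.mean(),r),.157)[:2])
W=np.array(W,np.float32); vx,vy,x0,y0=cv2.fitLine(W,cv2.DIST_L2,0,.01,.01).ravel(); print("bar yaw",np.arctan2(-vx*np.sign(vy),abs(vy)),x0,y0)
for yaw in(.04,.05,.06,.07):
    pull=np.array([.4287,.076]); ex=np.array([np.cos(yaw),np.sin(yaw)]); print(yaw,"hinge from pull",pull+.143*ex,"chest",pull+.068*ex)
E
```

```text
[[276 277 275 277 278 277 275 275 275]
 [ 50  60  70  80 100 115 265 280 295]] [[305 315 325 335 345 355 365 375 385 395 405 415 425 435]
 [ 15  17  16  17  15  20  17  19  16  16  21  16  21  16]]
front yaw 0.045497492 (np.float32(0.39040753), np.float32(0.109922215))
left yaw 0.058810294 (np.float32(0.47145197), np.float32(0.25067848))
[0.4244 0.1344 0.157 ]
[0.4305 0.0178 0.157 ]
bar yaw 0.058298785 0.42675725 0.085180424
0.04 hinge from pull [0.5716 0.0817] chest [0.4966 0.0787]
0.05 hinge from pull [0.5715 0.0831] chest [0.4966 0.0794]
0.06 hinge from pull [0.5714 0.0846] chest [0.4966 0.0801]
0.07 hinge from pull [0.5713 0.086 ] chest [0.4965 0.0808]
```

```bash
cat >> h.py <<'E'
YAW=.058; EX=np.array([np.cos(YAW),np.sin(YAW),0]); EZ=np.array([0,0,1.])
PULL0=np.array([.428,.0765,.157]); HINGE=PULL0+.143*EX-.057*EZ
def pull(th): # bar centre at lid angle th
    return HINGE+(-.143*np.cos(th)+.057*np.sin(th))*EX+(.143*np.sin(th)+.057*np.cos(th))*EZ
def tcp(th,dx=0,dz=0): return pull(th)+dx*EX+(dz-.005)*EZ
def wf(n=5):
    f=[]
    for _ in range(n): f.append(get_obs()["wrist_force"]); wait(.02)
    return np.mean(f,0)
E
python3 - <<'E'
from h import *
np.set_printoptions(precision=3,suppress=True)
Q=down(YAW)
for th in np.arange(0,2.11,.3): print(round(th,2),tcp(th),solve_ik(tcp(th),Q))
movep(tcp(0)+[0,0,.06],Q); move_gripper(.05)
f0=wf(); print("f0",f0,move_linear(tcp(0),.1,max_force=8))
move_gripper(.0)
o=get_obs(); print(o["gripper_width"],o["tool_pos"],wf()-f0,o["time_s"])
E
```

```text
0.0 [0.428 0.076 0.152] [ 0.099 -0.364  1.81  -0.     1.696  0.041]
0.3 [0.451 0.078 0.192] [ 0.097 -0.3    1.69  -0.     1.752  0.039]
0.6 [0.485 0.08  0.223] [ 0.094 -0.205  1.555 -0.     1.791  0.036]
0.9 [0.527 0.082 0.242] [ 0.091 -0.09   1.417 -0.     1.815  0.033]
1.2 [0.572 0.085 0.249] [ 0.088  0.033  1.285 -0.     1.824  0.03 ]
1.5 [0.617 0.087 0.242] [ 0.086  0.155  1.168 -0.     1.819  0.028]
1.8 [0.659 0.09  0.221] [ 0.084  0.266  1.078 -0.     1.798  0.026]
2.1 [0.692 0.092 0.19 ] [ 0.083  0.358  1.023 -0.     1.76   0.025]
f0 [ 0.389 -0.455 -0.415] False
0.010002078151809047 [0.428 0.076 0.153] [-5.796 -0.072  5.793] 5.2417
```

```bash
python3 - <<'E'
from h import *
np.set_printoptions(precision=2,suppress=True)
f0=np.array([.389,-.455,-.415])
for th in np.arange(.1,1.01,.1):
    hit=move_linear(tcp(th),.08,max_force=40); f=wf(2)-f0; o=get_obs()
    print(round(th,2),hit,f,o["gripper_width"],round(o["time_s"],2))
    if hit: break
cv2.imwrite("pics/s2.png",grab_frame("side"))
E
```

```text
0.1 False [-8.54 -0.33  1.52] 0.010185506208223411 5.7
0.2 False [-10.18  -0.09   2.88] 0.010031412506537067 6.08
0.3 False [-12.85  -0.71   5.1 ] 0.009979956970672546 6.45
0.4 False [-14.19  -0.4    9.19] 0.010249481981576256 6.83
0.5 False [-15.54  -0.2   12.02] 0.009893974149124456 7.2
0.6 False [-14.75  -0.55  15.45] 0.009670074462263041 7.58
0.7 False [-11.72  -0.53  13.91] 0.00985482789771192 7.95
0.8 False [-7.6  -0.03 11.83] 0.009799713616092446 8.32
0.9 False [-5.68  0.    9.53] 0.009994223310626375 8.7
1.0 False [-5.5   0.67 11.54] 0.009640336860703386 9.07
```

View pics/s2.png

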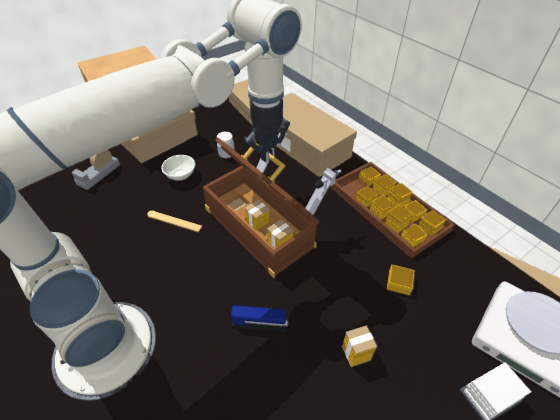

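The lid stands at about 1 rad, held in the gripper. The empty well is the left one (+y), near (238,203). I'll loosen to a cage and carry the lid over its balance point.

```bash
python3 - <<'E'
from h import *
np.set_printoptions(precision=2,suppress=True)
f0=np.array([.389,-.455,-.415])
move_linear(tcp(1.15),.08,max_force=40); print(wf(3)-f0)
move_gripper(.018); print(get_obs()["gripper_width"],wf(5)-f0)
th=1.15
while th<1.58:
    th+=.1; hit=move_linear(tcp(th),.05,max_force=15); print(round(th,2),hit,wf(4)-f0,round(get_obs()["time_s"],2))
    if hit: break
E
```

```text
[-1.74  1.7   6.44]
0.018108958514866973 [-1.22  0.01  0.97]
1.25 False [-1.04  0.23 -0.05] 10.47
1.35 False [-0.58 -0.15  0.37] 11.0
1.45 False [-0.6   0.1   0.11] 11.53
1.55 False [-0.02  0.58 -0.13] 12.05
1.65 False [-0.13  0.73  0.15] 12.57
```

```bash
python3 - <<'E'
from h import *
np.set_printoptions(precision=2,suppress=True)
f0=np.array([.389,-.455,-.415])
th=1.65; L=[]
while th<2.1:
    th+=.015; hit=move_linear(tcp(th),.03,max_force=4); f=wf(4)-f0; L.append((round(th,3),hit,round(f@EX,2),round(f[2],2)))
    if hit or f@EX<-2.2: break
for l in L[::3]+L[-3:]: print(l)
print(get_obs()["time_s"],get_obs()["tool_pos"],tcp(th))
cv2.imwrite("pics/s3.png",grab_frame("side")[80:300,150:430])
E
```

```text
(1.665, False, np.float64(0.3), np.float64(0.91))
(1.71, False, np.float64(0.88), np.float64(0.71))
(1.755, False, np.float64(0.97), np.float64(0.64))
(1.8, False, np.float64(1.32), np.float64(0.78))
(1.845, False, np.float64(-0.21), np.float64(1.38))
(1.89, False, np.float64(-6.38), np.float64(2.44))
(1.86, False, np.float64(0.09), np.float64(0.45))
(1.875, False, np.float64(-1.18), np.float64(0.4))
(1.89, False, np.float64(-6.38), np.float64(2.44))
17.6417 [0.67 0.09 0.21] [0.67 0.09 0.21]
```

Load left the front finger at about 1.83–1.845, and the rear finger began pressing at 1.89 with 6 N, so the lid is on its stops. I'll centre in the slack, open a little and withdraw upwards, then look down into the chest and at the bundle.

```bash
python3 - <<'E'
from h import *
np.set_printoptions(precision=4,suppress=True)
f0=np.array([.389,-.455,-.415])
move_linear(tcp(1.86),.03); print(wf(4)-f0)
move_gripper(.026); print(wf(4)-f0)
p=tcp(1.86)+[0,0,.13]; print("hit",move_linear(p,.12,max_force=6))
wait(.3)
# look into the chest: camera sits beyond tool +x(=world +y), so stand right of the well
CH=HINGE-.075*EX-.1*EZ; EY=np.array([-EX[1],EX[0],0]); well=CH+.1*EY; print("chest",CH,"well",well)
Q=down(YAW)
movep(np.array([.48,.09,.36]),Q)
c=cam("wrist"); im=grab_frame("wrist"); cv2.imwrite("pics/w4.png",im)
for t,z in(("card",.01),("chest",0),("bundle_a",.01)):
    print(t,[(np.round(x["uv"],1),round(x["conf"],2),onz(c,x["uv"],z)) for x in pinpoint(t,"wrist")[:3]])
cv2.imwrite("pics/t4.png",grab_frame("top"))
ct=cam("top")
for t,z in(("card",.01),("chest",0)):
    print(t,[(np.round(x["uv"],1),round(x["conf"],2),onz(ct,x["uv"],z)) for x in pinpoint(t,"top")[:3]])
cs=cam("side");grab_frame("side")
for t,z in(("lid_pull",.2),("card",.01)):
    print(t,[(np.round(x["uv"],1),round(x["conf"],2),onz(cs,x["uv"],z)) for x in pinpoint(t,"side")[:3]])
print(proj(cs,[pull(1.83)]),get_obs()["time_s"])
E
```

```text
[-0.3145  0.6545  0.607 ]
[1.5303 0.5741 2.3289]
hit False
chest [0.4959 0.0804 0.    ] well [0.4901 0.1803 0.    ]
card [(array([291.2, 108.1]), 0.84, array([0.4883, 0.1775, 0.01  ]))]
chest [(array([485.7, 218.7]), 0.28, array([0.8262, 0.0205, 0.    ]))]
bundle_a [(array([290.8, 234.9]), 0.69, array([ 0.5006, -0.023 ,  0.01  ])), (array([294.6, 174.5]), 0.69, array([0.5001, 0.0792, 0.01  ]))]
card []
chest []
lid_pull [(array([302.1, 141.7]), 0.68, array([0.6882, 0.1211, 0.2   ]))]
card [(array([237.3, 206.9]), 0.6, array([0.4873, 0.1785, 0.01  ])), (array([356.8, 355.3]), 0.46, array([ 0.4511, -0.3711,  0.01  ]))]
[[302.4171 143.8293]] 21.1833
```

View pics/w4.png

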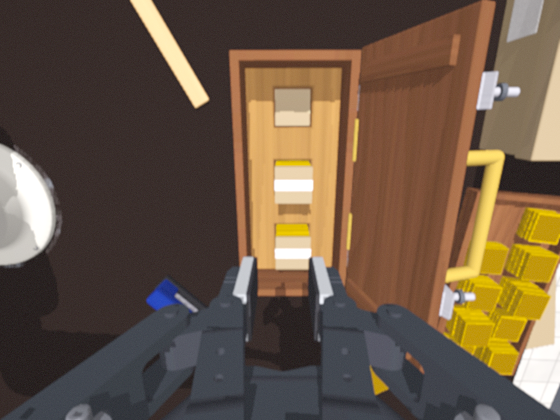

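The lid leans open on both screws (pull near (485,215)). The empty well with its card is at (292,107), and the two other bundles are at (292,180) and (292,247). Next come closer views of the well and of the bundle.

```bash
python3 - <<'E'
from h import *
np.set_printoptions(precision=4,suppress=True)
movep(np.array([.487,.095,.29]),down(YAW))
c=cam("wrist"); im=grab_frame("wrist"); np.savez("w5.npz",K=c[0],R=c[1],t=c[2])
for t,z in(("card",.012),):
    print(t,[(np.round(x["uv"],1),round(x["conf"],2),onz(c,x["uv"],.01)) for x in pinpoint(t,"wrist")[:3]])
for x in cut_out("card","wrist")[:1]:
    cnt=max(cv2.findContours(x["region"].astype(np.uint8),0,2)[0],key=cv2.contourArea); print("card rect",cv2.minAreaRect(cnt),onz(c,cv2.minAreaRect(cnt)[0],.014),x["uv"])
cv2.imwrite("pics/w5.png",im)
b=np.array([.451,-.367,0])
movep(b+[0,-.07,.30],down(0)) 
c2=cam("wrist"); im2=grab_frame("wrist"); np.savez("w6.npz",K=c2[0],R=c2[1],t=c2[2])
print([(np.round(x["uv"],1),round(x["conf"],2),onz(c2,x["uv"],0)) for x in pinpoint("bundle","wrist")[:2]])
for x in cut_out("bundle","wrist")[:1]:
    m=x["region"].astype(np.uint8); cnt=max(cv2.findContours(m,0,2)[0],key=cv2.contourArea); print(x["conf"],cv2.minAreaRect(cnt))
print("obs",get_obs()["joints"],get_obs()["time_s"])
cv2.imwrite("pics/w56.png",np.hstack([cv2.resize(im[0:300,150:450],(400,400)),cv2.resize(im2[0:300,150:450],(400,400))]))
cv2.imwrite("pics/w6.png",im2)
E
```

```text
card [(array([290.9, 111.5]), 0.66, array([0.4914, 0.1767, 0.01  ])), (array([361.4, 209.9]), 0.25, array([0.5975, 0.0527, 0.01  ]))]
card rect ((290.0, 109.5), (43.0, 42.0), 90.0) [0.49  0.179 0.014] [291.1, 108.4]
[(array([287.4, 120.2]), 0.6, array([ 0.4581, -0.3654,  0.    ]))]
0.91 ((289.0000305175781, 119.5), (45.853031158447266, 47.750396728515625), 18.434946060180664)
obs [-0.8221  0.1877  1.0273  0.0001  1.9262 -0.8237] 23.7917
```

View pics/w56.png

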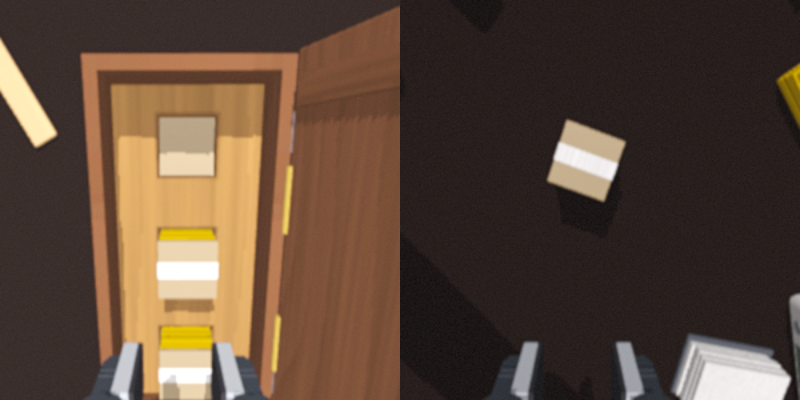

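```bash
python3 - <<'E'
from h import *
np.set_printoptions(precision=4,suppress=True)
ld=lambda f:(lambda z:(z["K"],z["R"],z["t"]))(np.load(f))
c=ld("w6.npz"); im=cv2.imread("pics/w6.png"); g=cv2.cvtColor(im,6).astype(np.uint8)
m=np.zeros_like(g); m[75:170,245:335]=(g[75:170,245:335]>95); cnt=max(cv2.findContours(m,0,2)[0],key=cv2.contourArea)
W=np.array([onz(c,p[0],.075)[:2]*1000 for p in cnt],np.float32); r=cv2.minAreaRect(W); print("bundle top rect mm",r)
c=ld("w5.npz"); im=cv2.imread("pics/w5.png"); g=cv2.GaussianBlur(cv2.cvtColor(im,6),(3,3),0).astype(float)
# well rim edges: gradient peaks along scans
gx=cv2.Sobel(g,-1,1,0); gy=cv2.Sobel(g,-1,0,1)
for rr in (95,105,115,125): print(rr,"L",258+np.argmax(abs(gx[rr,258:280])),"R",302+np.argmax(abs(gx[rr,302:325])), np.round(g[rr,260:276]),np.round(g[rr,304:320]))
for u in (275,285,295,305): print(u,"T",78+np.argmax(abs(gy[78:96,u])),"B",125+np.argmax(abs(gy[125:142,u])),np.round(g[80:94,u]),np.round(g[126:140,u]))
E
```

```text
bundle top rect mm ((458.6885681152344, -364.8115234375), (51.76620101928711, 53.007171630859375), 70.707763671875)
95 L 269 R 311 [136. 136. 137. 137. 136. 131. 121. 111. 113. 133. 157. 167. 169. 168.
 168. 168.] [168. 168. 168. 169. 169. 164. 148. 121. 105. 109. 121. 128. 133. 136.
 137. 137.]
105 L 266 R 313 [186. 187. 188. 188. 187. 179. 161. 136. 121. 132. 154. 166. 167. 167.
 167. 166.] [167. 167. 168. 168. 166. 157. 135. 115. 120. 144. 164. 176. 183. 187.
 189. 190.]
115 L 269 R 310 [186. 187. 188. 189. 188. 183. 168. 142. 127. 147. 181. 199. 200. 197.
 199. 207.] [195. 190. 195. 207. 213. 200. 160. 125. 129. 156. 173. 182. 186. 187.
 188. 189.]
125 L 269 R 310 [186. 187. 188. 189. 189. 186. 177. 157. 147. 169. 202. 218. 220. 220.
 220. 220.] [220. 220. 220. 221. 219. 201. 161. 129. 137. 163. 178. 184. 186. 187.
 188. 188.]
275 T 88 B 131 [133. 133. 131. 126. 117. 107. 105. 121. 146. 164. 169. 169. 169. 168.] [219. 219. 219. 218. 207. 182. 157. 154. 167. 176. 178. 178. 178. 178.]
285 T 88 B 131 [137. 136. 135. 129. 121. 110. 106. 120. 146. 163. 169. 169. 169. 169.] [219. 219. 219. 218. 207. 182. 157. 156. 170. 179. 181. 181. 180. 180.]
295 T 88 B 131 [132. 131. 129. 124. 117. 107. 104. 119. 145. 163. 169. 169. 168. 169.] [220. 220. 220. 218. 207. 182. 160. 159. 170. 178. 181. 181. 181. 180.]
305 T 88 B 131 [125. 126. 124. 119. 112. 104. 103. 119. 146. 164. 169. 169. 169. 168.] [220. 220. 220. 218. 206. 180. 157. 155. 166. 173. 176. 178. 177. 177.]
```

```bash
python3 - <<'E'
from h import *
np.set_printoptions(precision=4,suppress=True)
ld=lambda f:(lambda z:(z["K"],z["R"],z["t"]))(np.load(f))
c=ld("w5.npz"); print("well rim",onz(c,(290,109.2),.035),"card",onz(c,(290,109.6),.014), "rim px size m",onz(c,(313.5,109),.035)-onz(c,(266.3,109),.035),onz(c,(290,84.5),.035)-onz(c,(290,134.5),.035))
B=np.array([.4587,-.3648,0]); Q=down(-.337)
movep(B+[0,0,.16],Q); move_gripper(.085); f0=wf(3)
print("hit",move_linear(B+[0,0,.055],.12,max_force=8)); move_gripper(0)
o=get_obs(); print(o["gripper_width"],o["tool_pos"],wf(3)-f0)
move_linear(B+[0,0,.16],.1); print("lifted",wf(5)-f0,get_obs()["gripper_width"],get_obs()["time_s"])
c=cam("wrist"); im=grab_frame("wrist"); np.savez("w7.npz",K=c[0],R=c[1],t=c[2],p=get_obs()["tool_pos"]); cv2.imwrite("pics/w7.png",im)
print([(x["uv"],x["conf"]) for x in pinpoint("bundle","wrist")[:2]])
E
```

```text
well rim [0.4896 0.179  0.035 ] card [0.49   0.1789 0.014 ] rim px size m [0.0557 0.0031 0.    ] [-0.0036  0.0559  0.    ]
hit False
0.04919151398953344 [ 0.459  -0.3652  0.056 ] [-0.3701  0.3299  4.6023]
lifted [-0.2635 -0.2463 -3.0164] 0.04934568592115357 27.9083
[([282.3, 237.8], 0.9)]
```

View pics/w7.png

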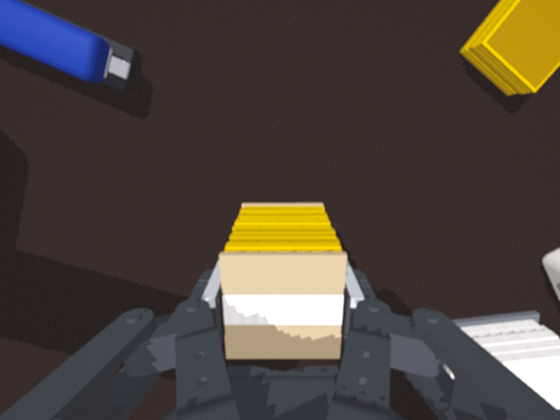

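The bundle is held squarely, with its top's near edge at row 253 and back edge at row 358. Now its offset in the hand.

```bash
python3 - <<'E'
from h import *
np.set_printoptions(precision=4,suppress=True)
M=np.array(camera_params("wrist")["mount"]); K=np.array(camera_params("wrist")["K"])
def tool(uv,z):
    d=M[:3,:3]@np.linalg.solve(K,[*uv,1]); o=M[:3,3]; return o+d*(z-o[2])/d[2]
for n,uv,z in(("top near L",(220,253),-.02),("top near R",(347,253),-.02),("top far L",(226,358),-.02),("top far R",(341,358),-.02),("bottom near L",(243,204),.055),("bottom near R",(323,204),.055)): print(n,tool(uv,z))
well=np.array([.4896,.179,0])
for z in(.20,.09): print(solve_ik(well+[0,0,z],down(YAW)))
E
```

```text
top near L [ 0.0265 -0.0241 -0.02  ]
top near R [ 0.0264  0.025  -0.02  ]
top far L [-0.0238 -0.0247 -0.02  ]
top far R [-0.0238  0.0255 -0.02  ]
bottom near L [ 0.0247 -0.0245  0.055 ]
bottom near R [0.0246 0.0252 0.055 ]
[ 0.2852 -0.1256  1.5249 -0.      1.7423  0.2272]
[ 0.2852 -0.0957  1.6925 -0.      1.5448  0.2272]
```

```bash
python3 - <<'E'
from h import *
np.set_printoptions(precision=4,suppress=True)
Q=down(YAW); T=np.array([.4892,.1783,0])
p=get_obs()["tool_pos"]; move_linear(np.r_[p[:2],.25],.15)
movep([.42,-.15,.25],Q); movep([.44,.12,.25],Q); move_linear(T+[0,0,.25],.15)
move_linear(T+[0,0,.105],.12); wait(.2); o=get_obs(); f0=wf(5); print(o["tool_pos"],f0,o["gripper_width"],o["time_s"])
hit=move_linear(T+[0,0,.0705],.03,max_force=8); o=get_obs(); print("hit",hit,o["tool_pos"],wf(4)-f0,o["time_s"])
cv2.imwrite("pics/w8.png",grab_frame("wrist"))
E
```

```text
[0.4895 0.1784 0.1057] [ 0.0397  0.0983 -2.5874] 0.04901600757272781 32.9
hit False [0.4894 0.1784 0.0708] [-0.1595 -0.0345 -0.304 ] 34.2833
```

View pics/w8.png

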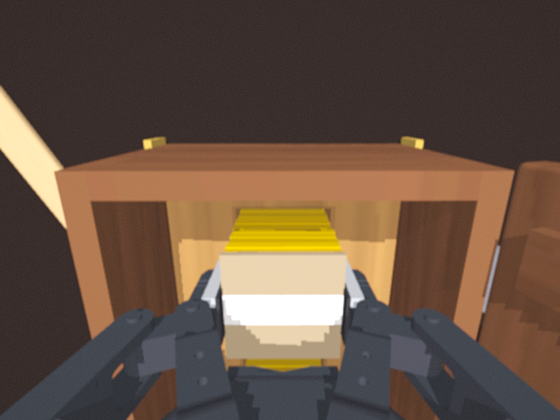

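The bundle has slid into the well without touching. I'll lower to contact, release and back out.

```bash
python3 - <<'E'
from h import *
np.set_printoptions(precision=4,suppress=True)
T=np.array([.4892,.1783,0])
f0=wf(5); hit=move_linear(T+[0,0,.066],.01,max_force=4); o=get_obs(); print("hit",hit,o["tool_pos"],wf(4)-f0,o["time_s"])
move_gripper(.062); wait(.3); print(get_obs()["gripper_width"],wf(4)-f0)
p=get_obs()["tool_pos"]; print("hit up",move_linear(np.r_[p[:2],.25],.1,max_force=10))
movep([.44,.10,.33],down(YAW)); wait(.3)
c=cam("wrist"); im=grab_frame("wrist"); cv2.imwrite("pics/w9.png",im)
print([(np.round(x["uv"],1),round(x["conf"],2),onz(c,x["uv"],.014)) for x in pinpoint("bundle","wrist")[:3]])
g=grab_frame("side"); cs=cam("side"); print([(np.round(x["uv"],1),round(x["conf"],2)) for x in pinpoint("lid_pull","side")[:2]],get_obs()["time_s"])
cv2.imwrite("pics/f9.png",np.hstack([cv2.resize(im[:300,150:450],(400,400)),cv2.resize(g[100:300,180:380],(400,400))]))
E
```

```text
hit True [0.4893 0.1783 0.07  ] [-0.8453  0.0577  8.3415] 34.7333
0.06229698550351938 [0.1104 0.2409 2.5097]
hit up False
[(array([321.9, 118. ]), 0.93, array([0.4889, 0.1767, 0.014 ])), (array([319.5, 246.3]), 0.93, array([ 0.5036, -0.0149,  0.014 ])), (array([322.8, 186.7]), 0.9, array([0.4995, 0.0805, 0.014 ]))]
[(array([305.4, 143.7]), 0.82)] 38.475
```

View pics/f9.png

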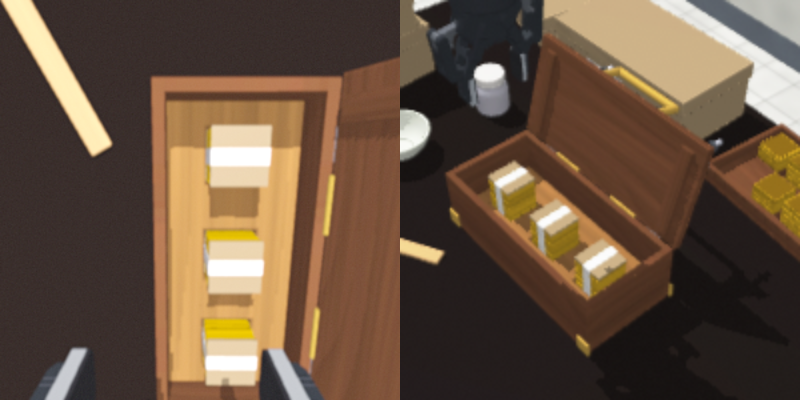

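The bundle stands upright in the left well. It touched down at TCP 0.070, which is the height for the seated 14 mm, and the lid still leans on its rest. The gripper is clear, so I'll hand in.

```bash
python3 -c "
from station import *
print(finish_job(), get_obs()['time_s'])"
```

```text
the job is handed in; nothing more can be done
the job is handed in; nothing more can be done
```

I opened the lid onto its rest, lowered the finished bundle onto the card in the empty left well, and handed the job in at about 38.5 s of the 72 s. `finish_job` gives no verdict, so the results below rest on my own checks.

- **Lid:** I gripped the pull up to about 1.15 rad, then held it loosely between the fingers and carried it over its balance point. It met the stops at about 1.83–1.85 rad. The push against them peaked at about 6 N at the pull, against the 12 N limit. After I let go, the last side picture still shows it leaning open.
- **Bundle:** It slid into the well without touching the sides. It met the card with the tool at 0.070 m, which is the height expected for the seated 14 mm. The contact force on the wrist was about 8 N, against the 30 N limit. In the last pictures it stands upright, a little higher than its neighbours, which the 4 mm card under it would explain.
- **Centring:** The last detection puts it about 2 mm from the card position I measured earlier, within the 8 mm allowed.
- **Other things:** No unexpected contact showed in the forces. I did not re-measure the other things on the table. The two bundles already in the chest look undisturbed. The detector put the far-right one about 8–9 mm from its first reading, near the picture's edge behind a finger. I read that as measurement error, because the gripper never went near it.

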